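# Put the plate shaker into third gear and start it

## Task

The plate shaker's gear lever has been left in the left leg of its H gate, in or between first and second: with the fingertips, push it through the gate into third, the far right slot, fully home, then press the start button fully down. Push the knob lightly, without gripping it or forcing it against the gate; do not press stop, do not press start before third is in, and leave the plate, bottles and everything else on the bench where they are.

Things in the scene. Friction and masses are not known exactly. Their poses are not given: they have to be found in the camera images.
- shaker: Bench plate shaker, fixed: off-white housing 320 x 520 x 120 mm. Origin: centre of its underside, on the bench; x axis away from the operator (far), y to the operator's left, z up. Left half: aluminium platform (260 x 250 mm, centre x 15, y 115 mm, top at 160 mm, rail to 176 mm). Right half: flat control deck, 120 mm above the bench.
- lever: Gear lever of the shaker: 10 mm steel stick with a black knob (34 mm ball), standing out of the steel H-shaped gate plate in the right half of the deck. Swings about a pivot inside the housing, 185 mm below the knob's centre and 12 mm above the bench; origin: that pivot. It cannot be pulled out.
- knob (a point): Centre of the lever's knob (34 mm ball), the place to push. 197 mm above the bench when the lever is upright, 8 mm lower at the slot ends. The top of the knob is 17 mm above it.
- knob_upright (a point): Fixed point on the shaker, with its axes: the knob's centre when the lever is upright, mid cross slot (neutral). The gate: two legs along x, joined at their middles by one cross slot along y. Far left is first gear (one dot punched at the slot end), near left second (two dots), far right third (three), near right fourth (four). The lever starts anywhere along the left leg, from first to second.
- third_home (a point): Fixed point on the shaker: where the knob's centre is when the lever is fully home in the third-gear slot, the far right one.
- lever_fore (a joint): Lever tilt away from the operator (shaker's +x), rad: +0.232 home in a far slot, 0 in the cross slot, -0.232 home in a near slot (hard stops); 185 mm of knob travel per rad, so 42 mm from neutral to home. Stays where it is left; about 4 N at the knob moves it.
- lever_side (a joint): Lever tilt to the operator's left (shaker's +y), rad: +0.18 in the left leg, -0.18 in the right leg (hard stops), 33 mm of knob travel each from the middle. Moves sideways only while lever_fore is within about 0.02 of 0; the gate's corners are rounded and guide the lever in from up to about 0.04. Same friction.
- start_top (a point): Centre of the top face of the start button: flat grey disc, 30 mm across, in a 46 mm steel collar (collar top 132 mm above the bench), the left one of the two buttons at the near edge of the deck; 142 mm above the bench when out.
- start (a joint): Start button, m pressed down: 0 out, 0.006 fully down. Sprung: 1.5 N to start, 5 N fully down.
- stop_top (a point): Centre of the top of the stop button: grey mushroom head, 38 mm across, 90 mm to the right of the start button; 153 mm above the bench.
- stop (a joint): Stop button, m pressed down: 0 out, 0.006 fully down.
- microplate: White 96-well plate, 85 x 127 x 14 mm, lying loose on the platform; origin under its centre.
- dropper_a: White dropper bottle, 25 mm across, 58 mm high, standing loose at the far right corner of the deck; origin under its centre.
- dropper_b: White dropper bottle, 25 mm across, 50 mm high, standing loose at the far left corner of the deck; origin under its centre.
- tube_rack: White rack with capped blood tubes, 75 x 200 x 93 mm, loose on the bench right of the shaker; origin under its centre.
- pipette: Micropipette lying on the bench right of the shaker, 255 mm long along its x axis (tip at +x 200 mm), 30 mm high; origin near its thumb end.
- beaker: Glass beaker, 66 mm across, 85 mm high, on the bench at the far right of the shaker; origin under its centre.
- card_box: White box with a row of gel test cards, 42 x 110 mm, 40 mm high with the cards, loose on the near part of the platform; origin under its centre.

How it is judged:
On the way, in this order (a step that is already met when the one before it is completed fails the run):
1. the lever is home in third (value of joint lever_fore above 0.185 rad and value of joint lever_side below -0.135 rad), for 0.2 s.
2. the start button is pressed fully down with the lever in third (all of step 1 and value of joint start above 0.0045 m), for 0.05 s.
At the end, for the whole second after the job is handed in: The lever stands at rest home in third (lever_fore above 0.185, so within about 9 mm of knob travel of its stop; lever_side below -0.135), the start button has been pressed at least 4.5 mm and let go, stop is out, and no loose thing has moved more than 20 mm (all of step 1 and linear speed of lever below 0.02 m/s and value of joint each of start, stop below 0.002 m and distance of each of microplate, dropper_a, dropper_b, tube_rack, pipette, beaker, card_box from where it was at the start of the episode below 0.02 m); the robot touches nothing.
It fails at once if start pressed while the lever is not home in third (value of joint start above 0.002 m and not (value of joint lever_fore above 0.185 rad and value of joint lever_side below -0.135 rad)).
It fails at once if stop pressed (value of joint stop above 0.002 m).
It fails at once if the lever is gripped or forced (more than 30 N between fingers and lever) (contact force between the fingers and lever above 30 N).
It fails at once if a loose thing moved, lifted or knocked over (distance of any of microplate, dropper_a, dropper_b, tube_rack, pipette, beaker, card_box from where it was at the start of the episode above 0.02 m or angle between any of microplate, dropper_a, dropper_b, tube_rack, pipette, beaker, card_box's own z axis and vertical above 0.4 rad).
It also fails if it takes over 72 s, if anything falls off the work surface, if the arm or the gripper's body presses on something with over 40 N, if the wrist force passes 120 N, or if a joint passes its speed limit or range.

## Robot

A 6-joint arm with a two-finger parallel gripper is mounted at the origin on the work surface. World frame = base frame: x ahead of the robot, y to its left, z up, the work surface at z = 0. Lengths are in m, angles in rad, forces in N, time in s.
With the tool pointing down it reaches from about 0.35 to 0.975 m from the base axis. Payload 4.9 kg.
Tool frame: the origin (TCP) lies at the very end of the fingers, on their centre line; the grasp point (between the pads) lies manip.grip_point_offset behind it (manip.grip_point_offset is the distance from the TCP to the grasp point, in m); z points along the fingers, y is the direction in which the jaws open and shut (so a half turn about z gives the same grasp; the last joint's range is limited). The gripper opens to 85 mm and grips with 20 to 120 N. Pads are 22 mm wide; open, the fingers measure 114 mm over their backs; the gripper's body (76 mm by 85 mm) begins 54 mm behind the grasp point. The pads swing forward as they close: fully open they stand 13 mm farther back than shut.
Start: joints at [-1.318, 0.053, 1.613, -0, 1.476, -0.119], TCP at [0.227, -0.582, 0.231] pointing down, gripper open.
Joint ranges: [-3.01, 3.01], [-1.01, 2.22], [0.06, 2.58], [-1.02, 4.17], [0.09, 2.62], [-3.14, 3.14]. Speed limits (rad/s): [2.57, 2.57, 3.14, 3.14, 3.14, 3.14].

## Interface

Orientations are given as a unit quaternion [w, x, y, z].
In Python, from plant import status, grab_frame, camera_params, ticket, boxes_of, outline_of, manip gives the robot as it stands. The module is installed in compiled form; this text tells all that it offers.
- The arm moves only by the tool play_rows, never from a script. Its argument "deltas" is a list of rows, each a list of 2 entries, a list of its own where there are three numbers: the shift along the world's x, y, z in m, then the turn about the world's z in rad. A call has 1 to 5 rows; each row is the pose to reach, as a shift and turn from the pose commanded when the call began; what a row does not reach only later rows make up. A row lasts 1/8 s, in which the tool goes at most 62.5 mm and 10.7 degrees, less where a joint would pass 70% of its speed; a pose out of reach is approached as far as the arm can. A call with a gripper value outside its range is refused whole. "grip" is the opening, from -1 (shut) to 1 (fully open), set as the call begins (left out, the last holds). The fingers move at their own pace and stop on an object; the grip force is fixed at half the most. Time passes only in rows, so rows that repeat a pose let the fingers close. It gives the time, the measured TCP pose, the force and the opening at its end, in the units of the state.
- status.state(): the state, without advancing time (a new reading comes with each control period).
- grab_frame(name): name is "side" or "top"; returns (picture, depth): 480x640x3 uint8, blue, green, red; 480x640 float32, m along the optical axis (not along the pixel's ray), 0 where there is no reading.
- camera_params(name): a dict with "mtx" (3x3 intrinsics, pixels), "world_from_camera" (4x4, takes a point from camera to world coordinates). Camera axes: x right, y up, looking along -z (the intrinsics and any distortion apply to the point x, -y, -z); pixel columns grow to the right and rows downward; lengths in m; the calibration is good to about 2 mm. A picture is of the moment at which its call begins. camera_params takes no time and is no camera call.
- ticket.job_done(): hands the job in, once; it reports no verdict.
Trained networks look in the newest picture that a camera, given by its name, has taken for a name from the list of things; names that differ only in an ending like _2 or _b are one class to them, and where a whole thing is asked for, a point or a joint stands for the part that bears it (a point fixed in the world has none). Each returns a list of dicts, best first, with "confidence" (0 to 1); they miss things now and then, are a little off and sometimes report something else, mostly with a low value. They report only what shows in the picture. A call takes as long as a camera call.
- boxes_of(camera, name): "box" ([left, top, right, bottom] in pixels, round what is visible of it).
- outline_of(camera, name): "region" (480x640 bool, what is visible of it) and "box" ([left, top, right, bottom] in pixels, round what is visible of it).
The state is a dict: "time": time; "joint_pos": joint angles; "joint_vel": joint speeds; "joint_efforts": joint torques, N m; "tool_pos": TCP position; "tool_rot": TCP orientation; "contact_force": force on the tool from outside, world axes, zero at the start; "ft_torque": the same for the moment, N m; "gripper_width": opening from 0.0 (shut) to 1.0 (fully open).
Only numpy, scipy, OpenCV 4.12 (cv2) and the standard library are available. Lean on these libraries where they do the work, as an engineer would, in place of code of your own. Each camera call takes 0.05 s, during which the arm holds its last target.

## Working session

There is one attempt and no reset: what is moved stays moved. The work goes in short steps, Python scripts to look and compute and a tool call to move; the robot and the scene stay as the last step left them, time stands still between calls to the robot, and variables do not carry over. Pictures are saved under pics/ and viewed, and the job is handed in when it is done.

Besides the shell and the picture viewer there is one more tool, called after "Call:" by a JSON object that holds its "method" and its "body". play_rows: Moves the arm, as the interface text tells. Its arguments: {"type":"object","properties":{"deltas":{"type":"array"},"grip":{"type":"number"}},"required":["deltas"]}

```bash
mkdir -p pics
python3 - <<'E'
from plant import status, grab_frame, camera_params, manip
import cv2,numpy as np
print(manip.grip_point_offset, status.state())
for c in("side","top"):
    p,d=grab_frame(c); cv2.imwrite(f"pics/{c}0.png",p); np.save(f"{c}0.npy",d)
    print(c,camera_params(c))
E
```

```text
0.0187 {'time': 0.0, 'joint_pos': array([-1.31797346e+00,  5.34057333e-02,  1.61431198e+00, -6.61242470e-06,
        1.47599682e+00, -1.19010168e-01]), 'joint_vel': array([ 0.00169525,  0.00052592,  0.00014328,  0.00039898, -0.000624  ,
        0.00031684]), 'joint_efforts': array([ 1.94059639e-04, -3.93685985e+01, -3.70175529e+01, -1.33215194e-04,
        7.17879055e-03,  1.86138518e-07]), 'tool_pos': array([ 0.22691128, -0.58167734,  0.23002198]), 'tool_rot': array([-1.05834690e-03,  9.82766636e-01,  1.84847542e-01, -7.42143899e-05]), 'contact_force': array([ 0.38398221,  0.6933576 , -1.32403513]), 'ft_torque': array([ 0.00672223, -0.03413524, -0.03827643]), 'gripper_width': 0.9966386033249028}
side {'mtx': array([[463.21232786,   0.        , 319.14997437],
       [  0.        , 463.21232786, 239.08472605],
       [  0.        ,   0.        ,   1.        ]]), 'world_from_camera': array([[-0.97981928,  0.13734051, -0.14523001,  0.43626259],
       [-0.19863214, -0.58777522,  0.78426116,  0.64372895],
       [ 0.02234823,  0.79728155,  0.60319374,  0.61454275],
       [ 0.        ,  0.        ,  0.        ,  1.        ]])}
top {'mtx': array([[610.99356247,   0.        , 311.83699635],
       [  0.        , 610.99356247, 237.26836239],
       [  0.        ,   0.        ,   1.        ]]), 'world_from_camera': array([[-0.02882237,  0.99855578, -0.04533895,  0.48875841],
       [-0.99940951, -0.02793887,  0.02000124,  0.0271105 ],
       [ 0.01870564,  0.04588867,  0.99877141,  1.40218201],
       [ 0.        ,  0.        ,  0.        ,  1.        ]])}
```

View pics/side0.png

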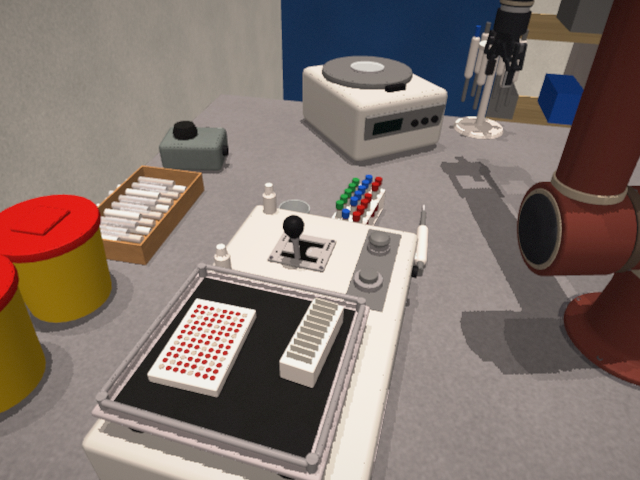

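View pics/top0.png

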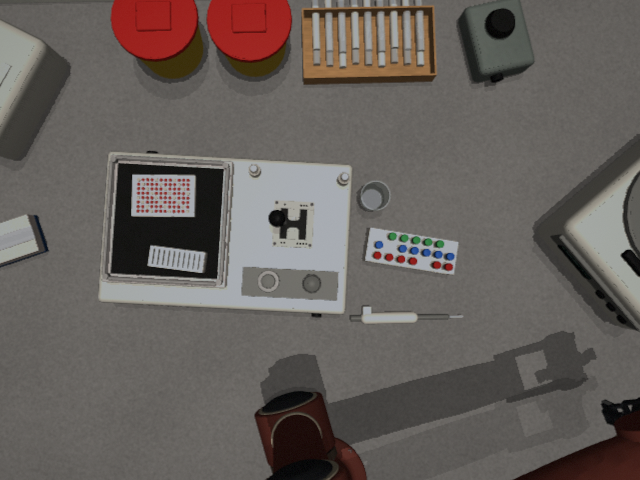

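Run:
```python
from plant import boxes_of
for c in("side","top"):
  for n in("knob","start_top","stop_top","shaker","dropper_a","dropper_b"):
    r=boxes_of(c,n)
    print(c,n,[([round(float(x),1) for x in q["box"]],round(float(q["confidence"]),2)) for q in r[:3]])
```

```text
side knob [([283.7, 215.9, 303.1, 256.9], 0.87)]
side start_top [([359.8, 269.7, 377.9, 285.1], 0.84), ([277.6, 200.5, 311.5, 211.7], 0.58)]
side stop_top [([368.4, 230.6, 389.2, 251.0], 0.74)]
side shaker [([81.2, 206.6, 417.7, 479.6], 0.72)]
side dropper_a [([262.0, 182.4, 277.5, 213.3], 0.91), ([216.2, 242.7, 229.5, 268.5], 0.73), ([79.5, 205.2, 418.2, 477.1], 0.69)]
side dropper_b [([262.0, 182.4, 277.5, 213.3], 0.91), ([216.2, 242.7, 229.5, 268.5], 0.73), ([79.5, 205.2, 418.2, 477.1], 0.69)]
top knob [([266.7, 211.4, 283.1, 225.1], 0.66)]
top start_top [([258.4, 277.0, 275.8, 289.6], 0.49)]
top stop_top [([268.3, 211.6, 284.6, 225.0], 0.64), ([305.8, 275.2, 321.9, 295.5], 0.57)]
top shaker [([95.0, 150.0, 352.8, 315.0], 0.63)]
top dropper_a [([249.4, 167.1, 258.5, 174.7], 0.72)]
top dropper_b [([249.4, 167.1, 258.5, 174.7], 0.72)]
```

Side view: knob at (293,226), start (368,276), stop (379,240). Top view: knob (276,218), in the left leg of the H, near neutral; start (268,281), stop (312,284).

```bash
cat > h.py <<'E'
import numpy as np,cv2
from plant import camera_params
def ray(c,u,v):
    P=camera_params(c);K=P["mtx"];T=P["world_from_camera"]
    d=np.array([(u-K[0,2])/K[0,0],-(v-K[1,2])/K[1,1],-1.]); return T[:3,3],T[:3,:3]@d
def onz(c,u,v,z):
    o,d=ray(c,u,v); return o+d*(z-o[2])/d[2]
def dep(c,u,v,D):
    o,d=ray(c,u,v); return o+d*D
def tri(*obs):
    A=np.zeros((3,3));b=np.zeros(3);rs=[]
    for c,u,v in obs:
        o,d=ray(c,u,v);d=d/np.linalg.norm(d);M=np.eye(3)-np.outer(d,d);A+=M;b+=M@o;rs.append((o,M))
    p=np.linalg.solve(A,b);return p,[np.linalg.norm(M@(p-o)) for o,M in rs]
def proj(c,p):
    P=camera_params(c);K=P["mtx"];T=P["world_from_camera"]
    q=T[:3,:3].T@(np.asarray(p)-T[:3,3]); return K[0,0]*q[0]/-q[2]+K[0,2], K[1,1]*-q[1]/-q[2]+K[1,2]
E
python3 - <<'E'
from h import *
np.set_printoptions(precision=4,suppress=True)
s=cv2.imread("pics/side0.png");t=cv2.imread("pics/top0.png")
D={c:np.load(f"{c}0.npy") for c in("side","top")}
print("start",tri(("side",368.8,277.4),("top",267.5,282)))
print("start z.142",onz("top",267.5,282,.142),onz("side",368.8,277.4,.142))
print("stop",tri(("side",379,239),("top",312.5,284)),onz("top",312.5,284,.153))
g=cv2.cvtColor(t,cv2.COLOR_BGR2GRAY);
def blob(im,x0,y0,x1,y1,th):
    m=(im[y0:y1,x0:x1].max(2)<th).astype(np.uint8)
    n,l,st,c=cv2.connectedComponentsWithStats(m)
    for i in range(1,n):
        if st[i,4]>20: print(st[i]+np.array([x0,y0,0,0,0]),c[i]+[x0,y0])
print("side");blob(s,275,208,312,250,50)
print("top");blob(t,262,205,315,245,50)
for c,u,v in(("side",293,226),("top",276,218),("top",268,282),("top",312,284),("top",255,210),("top",340,210),("top",345,179)):
    print(c,u,v,dep(c,u,v,D[c][v,u]))
a=cv2.resize(t[150:320,230:370],None,fx=4,fy=4,interpolation=cv2.INTER_CUBIC)[:600];cv2.imwrite("pics/tz.png",a)
a=cv2.resize(s[180:300,240:430],None,fx=4,fy=4,interpolation=cv2.INTER_CUBIC);cv2.imwrite("pics/sz.png",a)
E
```

```text
start (array([0.4567, 0.0962, 0.1323]), [np.float64(0.0004314719674773907), np.float64(0.00043147196747738147)])
start z.142 [0.4565 0.0956 0.142 ] [0.4567 0.1073 0.142 ]
stop (array([0.4503, 0.0033, 0.1401]), [np.float64(0.0006880662604823294), np.float64(0.0006880662604824302)]) [0.45   0.0035 0.153 ]
side
[283 216  20  23 343] [292.9913 226.414 ]
[299 241  13   9  83] [304.0964 244.9157]
top
[269 209  38  30 584] [287.8476 221.9315]
side 293 226 [0.5802 0.0876 0.2047]
top 276 218 [0.5825 0.0721 0.2107]
top 268 282 [0.4566 0.0943 0.1473]
top 312 284 [0.4501 0.0045 0.1547]
top 255 210 [0.6077 0.1193 0.1191]
top 340 210 [ 0.6031 -0.0598  0.1168]
top 345 179 [ 0.6608 -0.0681  0.173 ]
```

View pics/tz.png

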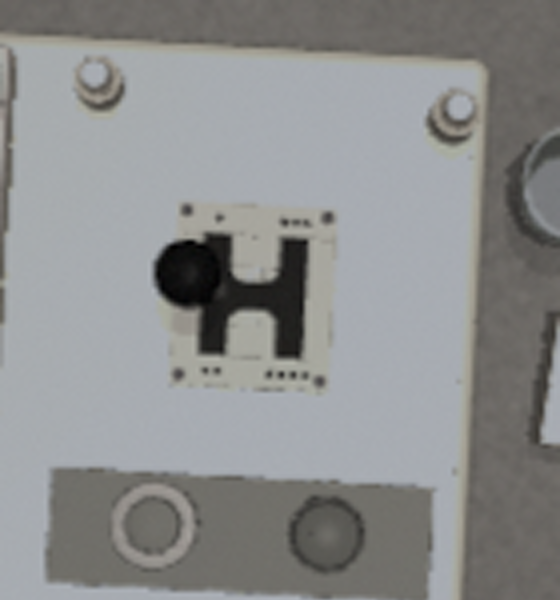

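View pics/sz.png

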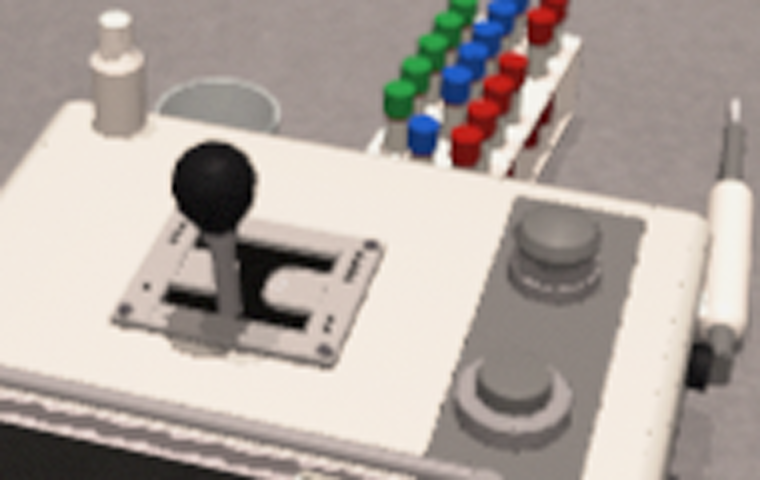

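Run:
```python
from h import *
np.set_printoptions(precision=4,suppress=True)
z=lambda u,v:("top",u/4+230-.375,v/4+150-.375)
zs=lambda u,v:("side",u/4+240-.375,v/4+180-.375)
W=[onz(*z(*p),.123) for p in((187,210),(328,218),(178,374),(320,381))]
for w in W:print(w)
c=np.mean(W,0);print("gate c",c)
ys=((W[0]-W[1])+(W[2]-W[3]))[:2];xs=((W[0]-W[2])+(W[1]-W[3]))[:2]
print("yaw y",np.arctan2(-ys[0],ys[1]),"x",np.arctan2(xs[1],xs[0]))
Ws=[onz(*zs(*p),.123) for p in((123,311),(372,246),(325,351),)];print("side corners",*Ws)
# H slot corners
H=[onz(*z(*p),.123) for p in((218,235),(296,240),(211,356),(288,358),)]
print("slot ends",*H)
k=tri(z(188,273),zs(214,187));print("knob",k)
print("start",tri(z(153,524),zs(514,378)),onz(*z(153,524),.137))
print("stop",tri(z(327,532),zs(558,230)),onz(*z(327,532),.147))
for n,p in(("drop_b",(95,72)),("drop_a",(459,106))): print(n,onz(*z(*p),.17))
print("deck corners",onz(*z(485,62),.12),onz(*z(462,600),.12))
yaw=np.arctan2(-ys[0],ys[1]);R=np.array([[np.cos(yaw),np.sin(yaw)],[-np.sin(yaw),np.cos(yaw)]])
print("knob in shaker frame rel gate c",R@(k[0]-c)[:2])
```

```text
[0.6227 0.0738 0.123 ]
[ 0.6165 -0.0001  0.123 ]
[0.5368 0.0808 0.123 ]
[0.531  0.0066 0.123 ]
gate c [0.5768 0.0403 0.123 ]
yaw y -0.08064813615203777 x -0.07921899992486195
side corners [0.6237 0.0726 0.123 ] [0.5304 0.0051 0.123 ] [0.5367 0.0788 0.123 ]
slot ends [0.6091 0.0579 0.123 ] [0.6054 0.0171 0.123 ] [0.5457 0.0633 0.123 ] [0.5435 0.023  0.123 ]
knob (array([0.5842, 0.0716, 0.1922]), [np.float64(2.576966340188978e-05), np.float64(2.5769663401877086e-05)])
start (array([0.459 , 0.095 , 0.1377]), [np.float64(0.00020683318701269463), np.float64(0.00020683318701277217)]) [0.4592 0.0951 0.137 ]
stop (array([0.4519, 0.0055, 0.1456]), [np.float64(0.0007728458556094956), np.float64(0.00077284585560948)]) [0.4527 0.0056 0.147 ]
drop_b [0.6892 0.1168 0.17  ]
drop_a [ 0.6671 -0.0672  0.17  ]
deck corners [ 0.6973 -0.0855  0.12  ] [ 0.4144 -0.0645  0.12  ]
knob in shaker frame rel gate c [0.0048 0.0318]
```

Call:
{"method": "play_rows", "body": {"deltas": [[[0, 0, 0.06], 0], [[0.03, 0.05, 0.09], -0.15], [[0.06, 0.1, 0.09], -0.3], [[0.09, 0.15, 0.09], -0.45], [[0.12, 0.2, 0.09], -0.45]], "grip": -1}}

```text
time: 1.32
tool_pos: [0.3477, -0.3806, 0.3216]
tool_rot: [0.0, 0.999, -0.04, 0.0]
contact_force: [1.0, 0.8, 0.3]
gripper_width: -0.0
```

Call:
{"method": "play_rows", "body": {"deltas": [[[0.03, 0.05, 0], 0], [[0.06, 0.1, 0], 0], [[0.09, 0.15, 0], 0], [[0.12, 0.2, 0], 0], [[0.15, 0.25, 0], 0]]}}

```text
time: 1.95
tool_pos: [0.4978, -0.1305, 0.3216]
tool_rot: [0.0, 0.999, -0.039, 0.0]
contact_force: [0.2, -0.7, 0.4]
gripper_width: 0.002
```

Call:
{"method": "play_rows", "body": {"deltas": [[[0.03, 0.05, 0], 0], [[0.06, 0.1, 0], 0], [[0.09, 0.15, 0], 0], [[0.127, 0.202, 0], 0], [[0.127, 0.202, 0], 0]]}}

```text
time: 2.58
tool_pos: [0.625, 0.073, 0.32]
tool_rot: [-0.0, 0.999, -0.037, -0.001]
contact_force: [0.2, -0.2, -0.5]
gripper_width: 0.0
```

```bash
cat > look.py <<'E'
import sys
from h import *
from plant import status,grab_frame
s0=status.state();n=sys.argv[1]
np.set_printoptions(precision=4,suppress=True)
for k in("time","tool_pos","tool_rot","contact_force","gripper_width"):print(k,s0[k])
im={c:grab_frame(c)[0] for c in("side","top")}
a=cv2.resize(im["side"][180:300,220:420],None,fx=4,fy=4,interpolation=cv2.INTER_CUBIC)
cv2.imwrite(f"pics/s{n}.png",a)
b=cv2.resize(im["top"][150:300,230:370],None,fx=4,fy=4,interpolation=cv2.INTER_CUBIC)
cv2.imwrite(f"pics/t{n}.png",b)
E
python3 look.py 1
```

```text
time 2.575
tool_pos [0.625 0.073 0.32 ]
tool_rot [-0.0003  0.9993 -0.0367 -0.0009]
contact_force [ 0.2087 -0.1552 -0.5251]
gripper_width 0.00016860670374880537
```

Call:
{"method": "play_rows", "body": {"deltas": [[[0.002, -0.002, -0.05], 0], [[0.002, -0.002, -0.1], 0], [[0.002, -0.002, -0.135], 0], [[0.002, -0.002, -0.135], 0]]}}

```text
time: 3.18
tool_pos: [0.6233, 0.0663, 0.1828]
tool_rot: [0.0, 0.999, -0.04, -0.004]
contact_force: [-0.4, -0.3, 1.0]
gripper_width: -0.001
```

```bash
python3 look.py 2
```

```text
time 3.175
tool_pos [0.6233 0.0663 0.1828]
tool_rot [ 0.0002  0.9992 -0.0401 -0.0035]
contact_force [-0.4118 -0.3436  1.0003]
gripper_width -0.0010120313456806864
```

View pics/s2.png

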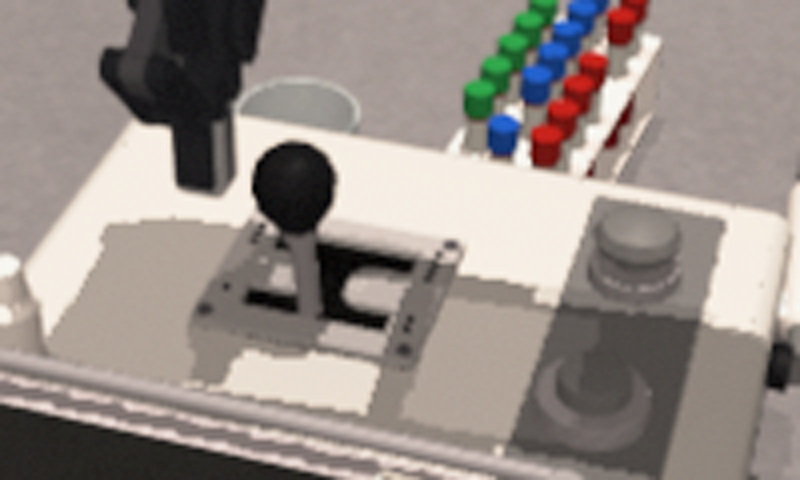

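View pics/t2.png

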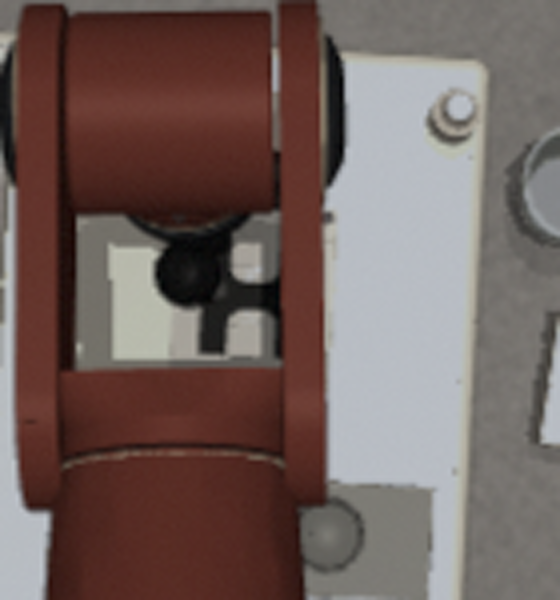

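The fingertips (s2 205,190) stand just beyond the knob (s2 293,187; t2 189,273), with clearance. I'll nudge it towards the operator.

Call:
{"method": "play_rows", "body": {"deltas": [[[-0.004, 0.001, 0], 0], [[-0.008, 0.002, 0], 0], [[-0.01, 0.003, 0], 0], [[-0.01, 0.003, 0], 0]]}}

```text
time: 3.78
tool_pos: [0.616, 0.0709, 0.1867]
tool_rot: [-0.0, 0.999, -0.039, 0.0]
contact_force: [0.2, -0.2, -0.1]
gripper_width: -0.0
```

Call:
{"method": "play_rows", "body": {"deltas": [[[-0.002, 0, 0], 0], [[-0.004, 0, 0], 0], [[-0.005, 0, 0], 0], [[-0.005, 0, 0], 0]]}}

```text
time: 4.28
tool_pos: [0.6115, 0.0708, 0.1865]
tool_rot: [-0.0, 0.999, -0.039, 0.001]
contact_force: [4.0, 1.2, -0.7]
gripper_width: -0.006
```

```bash
python3 look.py 3
```

```text
time 4.275
tool_pos [0.6115 0.0708 0.1865]
tool_rot [-0.0002  0.9992 -0.0391  0.0007]
contact_force [ 3.9553  1.2489 -0.6826]
gripper_width -0.005538673264253944
```

View pics/s3.png

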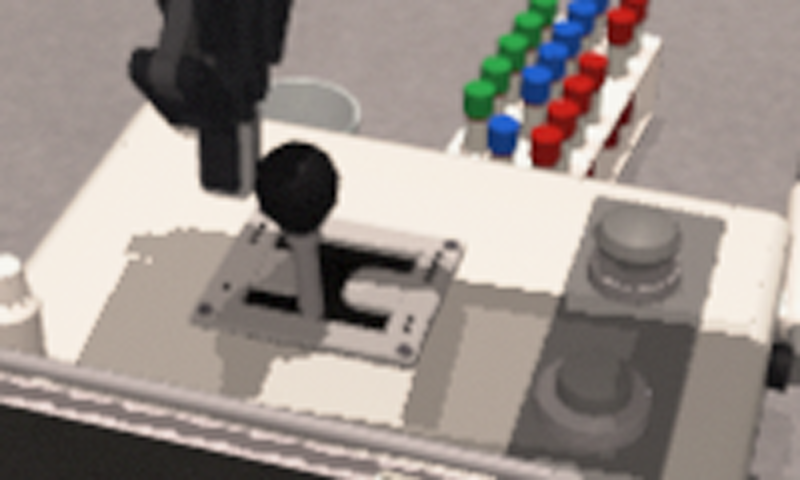

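View pics/t3.png

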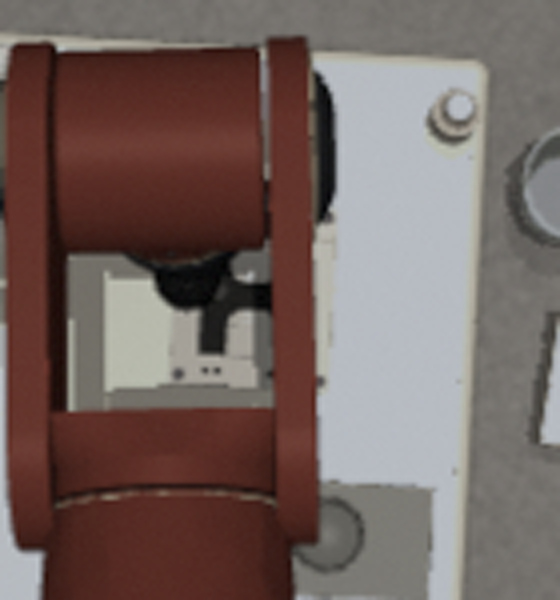

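Call:
{"method": "play_rows", "body": {"deltas": [[[-0.002, 0, 0], 0], [[-0.003, 0, 0], 0], [[-0.003, 0, 0], 0]]}}

```text
time: 4.75
tool_pos: [0.6081, 0.071, 0.1867]
tool_rot: [-0.0, 0.999, -0.039, 0.0]
contact_force: [3.6, 1.5, 1.4]
gripper_width: -0.001
```

```bash
python3 look.py 4
python3 - <<'E'
from h import *
for n in("1","2","3","4"):
    a=cv2.imread(f"pics/s{n}.png")
    g=cv2.GaussianBlur(a,(5,5),0)[140:240,255:350]
    m=(g.max(2)<60).astype(np.uint8)
    ys,xs=np.nonzero(m[:70]); 
    # right edge and top of knob
    print(n,"right",[np.nonzero(m[r])[0].max()+255 for r in(40,45,50,55)],"left",[np.nonzero(m[r])[0].min()+255 for r in (40,45,50,55)])
E
```

```text
time 4.75
tool_pos [0.6081 0.071  0.1867]
tool_rot [-0.0003  0.9992 -0.0391  0.0003]
contact_force [3.5773 1.5157 1.3515]
gripper_width -0.0009636482407719971
1 right [np.int64(333), np.int64(331), np.int64(331), np.int64(331)] left [np.int64(255), np.int64(255), np.int64(255), np.int64(256)]
2 right [np.int64(332), np.int64(331), np.int64(331), np.int64(331)] left [np.int64(255), np.int64(255), np.int64(255), np.int64(256)]
3 right [np.int64(335), np.int64(335), np.int64(334), np.int64(334)] left [np.int64(255), np.int64(255), np.int64(256), np.int64(258)]
4 right [np.int64(343), np.int64(343), np.int64(343), np.int64(342)] left [np.int64(263), np.int64(263), np.int64(263), np.int64(265)]
```

View pics/s4.png

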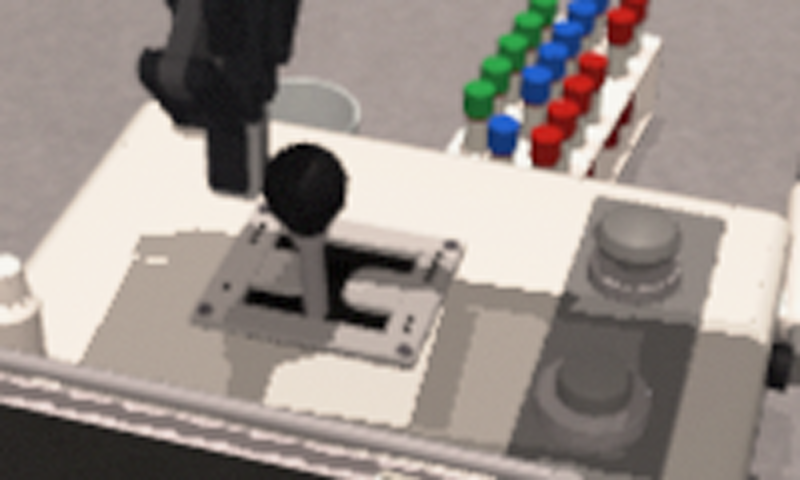

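Call:
{"method": "play_rows", "body": {"deltas": [[[0.012, 0, 0], 0], [[0.013, 0.024, 0], 0], [[0.013, 0.048, 0], 0], [[-0.006, 0.048, 0], 0], [[-0.025, 0.047, 0], 0]]}}

```text
time: 5.48
tool_pos: [0.5822, 0.1176, 0.1853]
tool_rot: [0.001, 0.999, -0.039, -0.002]
contact_force: [-0.6, -1.2, -0.1]
gripper_width: 0.001
```

Call:
{"method": "play_rows", "body": {"deltas": [[[0, 0, 0], 0], [[0, 0, 0], 0]]}}

```text
time: 5.72
tool_pos: [0.5834, 0.1174, 0.186]
tool_rot: [0.0, 0.999, -0.039, -0.0]
contact_force: [-0.0, 1.0, 0.2]
gripper_width: 0.0
```

```bash
python3 look.py 5
```

```text
time 5.725
tool_pos [0.5834 0.1174 0.186 ]
tool_rot [ 0.0002  0.9992 -0.0392 -0.0004]
contact_force [-0.027   0.9998  0.158 ]
gripper_width 0.0004029387897057802
```

View pics/s5.png

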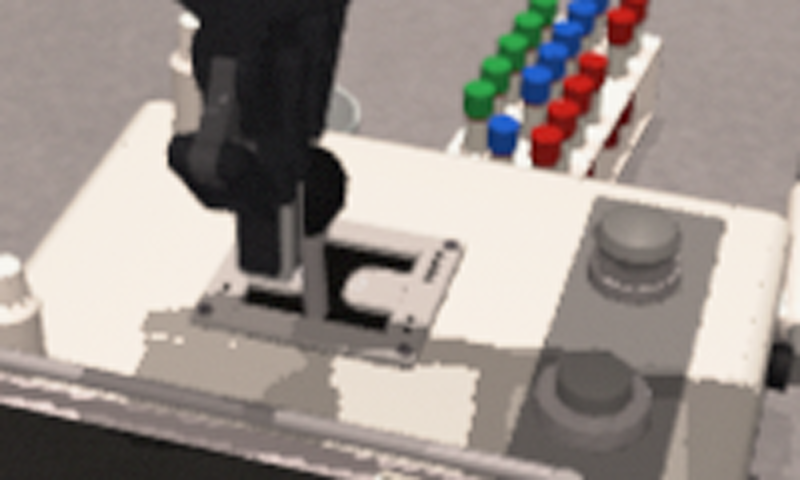

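View pics/t5.png

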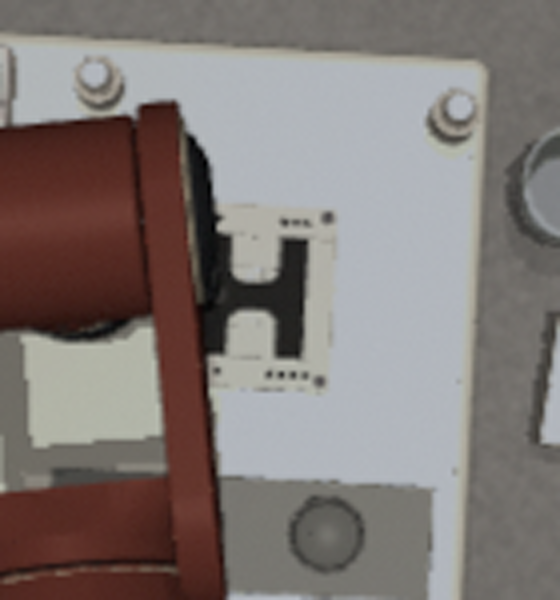

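Call:
{"method": "play_rows", "body": {"deltas": [[[0, -0.005, 0], 0], [[-0.001, -0.01, 0], 0], [[-0.001, -0.014, 0], 0], [[-0.001, -0.016, 0], 0], [[-0.001, -0.016, 0], 0]]}}

```text
time: 6.45
tool_pos: [0.582, 0.1022, 0.1864]
tool_rot: [-0.001, 0.999, -0.039, 0.0]
contact_force: [-0.3, 4.1, 0.3]
gripper_width: 0.001
```

Call:
{"method": "play_rows", "body": {"deltas": [[[0, -0.003, 0], 0], [[0, -0.006, 0], 0], [[-0.001, -0.008, 0], 0], [[-0.001, -0.008, 0], 0]]}}

```text
time: 6.95
tool_pos: [0.5817, 0.0941, 0.1878]
tool_rot: [-0.0, 0.999, -0.039, 0.001]
contact_force: [-0.9, 5.1, 5.1]
gripper_width: 0.001
```

```bash
python3 look.py 6
```

```text
time 6.95
tool_pos [0.5817 0.0941 0.1878]
tool_rot [-0.0004  0.9992 -0.039   0.0012]
contact_force [-0.9011  5.0792  5.0972]
gripper_width 0.000650620640270318
```

View pics/s6.png

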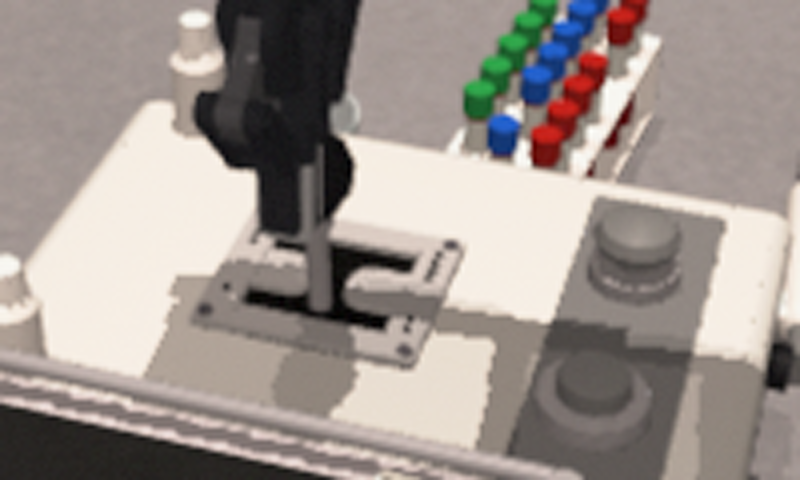

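Call:
{"method": "play_rows", "body": {"deltas": [[[0, -0.005, 0], 0], [[-0.001, -0.01, 0], 0], [[-0.001, -0.015, 0], 0], [[-0.002, -0.02, 0], 0], [[-0.002, -0.02, 0], 0]]}}

```text
time: 7.68
tool_pos: [0.5796, 0.0734, 0.187]
tool_rot: [0.0, 0.999, -0.039, 0.001]
contact_force: [2.0, 3.0, 3.8]
gripper_width: -0.005
```

Call:
{"method": "play_rows", "body": {"deltas": [[[0, -0.005, 0], 0], [[-0.001, -0.01, 0], 0], [[-0.001, -0.015, 0], 0], [[-0.002, -0.02, 0], 0], [[-0.002, -0.02, 0], 0]]}}

```text
time: 8.3
tool_pos: [0.5769, 0.0529, 0.1859]
tool_rot: [0.0, 0.999, -0.039, -0.0]
contact_force: [1.4, 1.3, 1.7]
gripper_width: 0.001
```

```bash
python3 look.py 7
```

```text
time 8.3
tool_pos [0.5769 0.0529 0.1859]
tool_rot [ 0.0005  0.9992 -0.0394 -0.0003]
contact_force [1.3765 1.3001 1.6811]
gripper_width 0.0012244824957521622
```

View pics/s7.png

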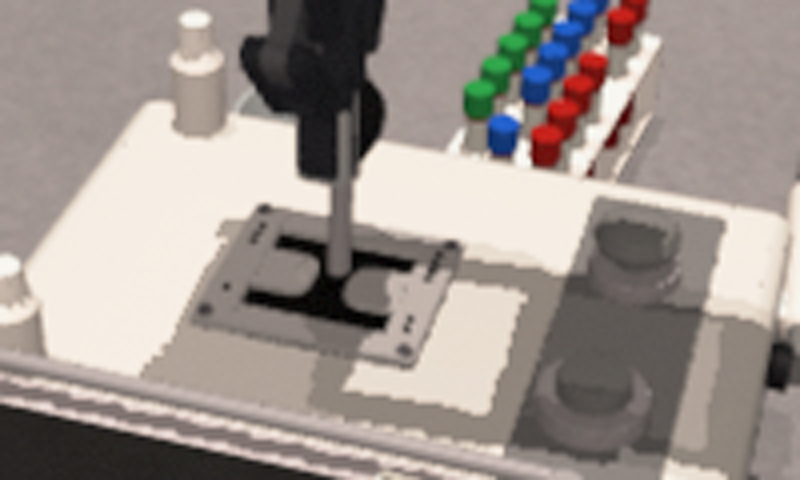

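View pics/t7.png

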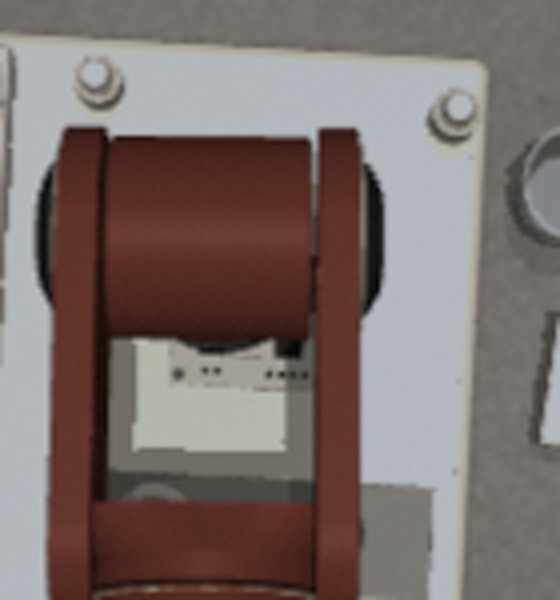

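Call:
{"method": "play_rows", "body": {"deltas": [[[0, -0.004, 0], 0], [[-0.001, -0.008, 0], 0], [[-0.001, -0.01, 0], 0], [[-0.001, -0.01, 0], 0]]}}

```text
time: 8.9
tool_pos: [0.5756, 0.0435, 0.1856]
tool_rot: [0.0, 0.999, -0.039, -0.001]
contact_force: [0.7, 2.4, -1.4]
gripper_width: 0.002
```

Call:
{"method": "play_rows", "body": {"deltas": [[[0, -0.002, 0], 0], [[0, -0.004, 0], 0], [[0, -0.004, 0], 0]]}}

```text
time: 9.28
tool_pos: [0.5759, 0.0395, 0.1863]
tool_rot: [0.0, 0.999, -0.039, -0.0]
contact_force: [-0.9, 3.0, -1.8]
gripper_width: 0.0
```

```bash
python3 look.py 8
```

```text
time 9.275
tool_pos [0.5759 0.0395 0.1863]
tool_rot [ 0.0001  0.9992 -0.0392 -0.0002]
contact_force [-0.8524  2.9544 -1.7981]
gripper_width 0.00018135332939292609
```

View pics/s8.png

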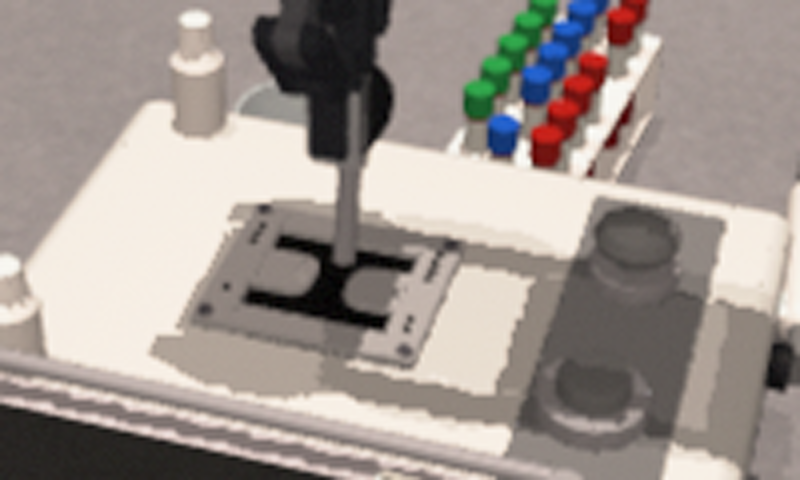

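Call:
{"method": "play_rows", "body": {"deltas": [[[0, -0.001, 0], 0], [[0, -0.002, 0], 0], [[0, -0.002, 0], 0]]}}

```text
time: 9.75
tool_pos: [0.576, 0.038, 0.1863]
tool_rot: [-0.0, 0.999, -0.039, -0.0]
contact_force: [-0.9, 4.3, -1.7]
gripper_width: -0.0
```

Call:
{"method": "play_rows", "body": {"deltas": [[[0, -0.001, 0], 0], [[0, -0.002, 0], 0], [[0, -0.002, 0], 0]]}}

```text
time: 10.12
tool_pos: [0.5759, 0.0376, 0.1863]
tool_rot: [-0.002, 0.999, -0.039, -0.0]
contact_force: [-1.0, 8.8, -0.9]
gripper_width: 0.002
```

Call:
{"method": "play_rows", "body": {"deltas": [[[0, 0.015, 0], 0], [[-0.022, 0.015, 0], 0], [[-0.046, 0.015, 0], 0], [[-0.046, -0.005, 0], 0], [[-0.046, -0.025, 0], 0]]}}

```text
time: 10.75
tool_pos: [0.5304, 0.0098, 0.1871]
tool_rot: [0.001, 0.999, -0.039, 0.001]
contact_force: [-0.0, 0.1, -0.2]
gripper_width: 0.0
```

Call:
{"method": "play_rows", "body": {"deltas": [[[0, 0, 0], 0], [[0, 0, 0], 0]]}}

```text
time: 11.0
tool_pos: [0.5303, 0.0109, 0.1866]
tool_rot: [0.0, 0.999, -0.039, 0.0]
contact_force: [0.0, 0.1, 0.5]
gripper_width: -0.001
```

```bash
python3 look.py 9
```

```text
time 11.0
tool_pos [0.5303 0.0109 0.1866]
tool_rot [ 0.0003  0.9992 -0.0391  0.0004]
contact_force [0.0307 0.0742 0.5224]
gripper_width -0.0012148740317025955
```

View pics/s9.png

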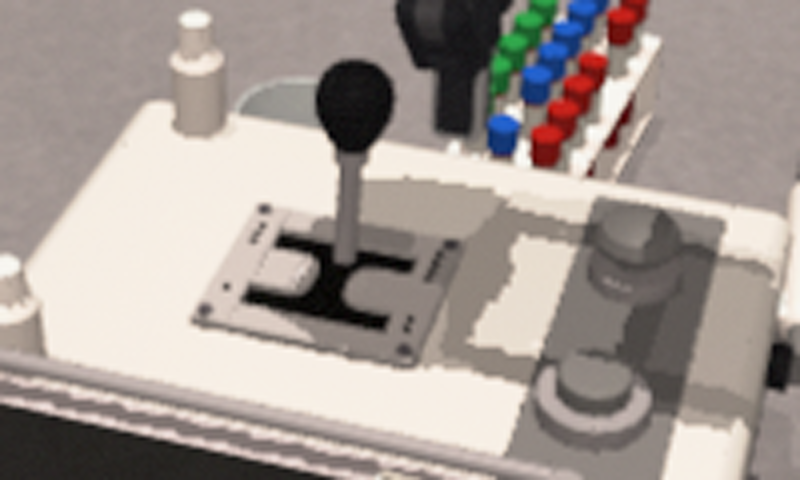

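View pics/t9.png

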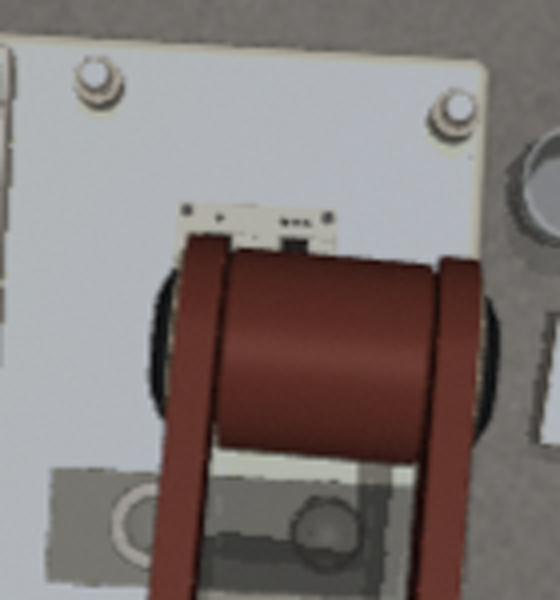

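The knob (s9 354,105) stands in the right leg with the fingertips on its near side. Next I push away from the operator.

Call:
{"method": "play_rows", "body": {"deltas": [[[0.005, 0, -0.002], 0], [[0.01, -0.001, -0.003], 0], [[0.015, -0.001, -0.003], 0], [[0.02, -0.002, -0.003], 0], [[0.02, -0.002, -0.003], 0]]}}

```text
time: 11.72
tool_pos: [0.5501, 0.0089, 0.1832]
tool_rot: [-0.0, 0.999, -0.039, -0.0]
contact_force: [-2.0, 1.0, 0.2]
gripper_width: 0.002
```

Call:
{"method": "play_rows", "body": {"deltas": [[[0.005, 0, 0], 0], [[0.01, -0.001, 0], 0], [[0.015, -0.001, 0], 0], [[0.02, -0.002, 0], 0], [[0.02, -0.002, 0], 0]]}}

```text
time: 12.35
tool_pos: [0.5707, 0.0065, 0.1832]
tool_rot: [0.0, 0.999, -0.039, 0.001]
contact_force: [-1.1, 0.5, 1.2]
gripper_width: -0.002
```

```bash
python3 look.py 10
```

```text
time 12.35
tool_pos [0.5707 0.0065 0.1832]
tool_rot [ 0.0001  0.9992 -0.0391  0.0005]
contact_force [-1.1265  0.4782  1.2077]
gripper_width -0.0016302131801150634
```

View pics/s10.png

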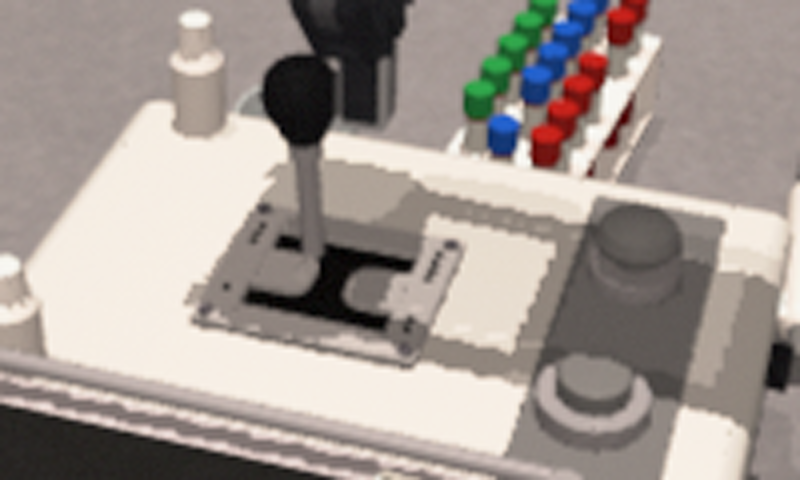

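Call:
{"method": "play_rows", "body": {"deltas": [[[0.004, 0, 0], 0], [[0.008, -0.001, 0], 0], [[0.011, -0.001, 0], 0], [[0.013, -0.001, 0], 0], [[0.013, -0.001, 0], 0]]}}

```text
time: 13.08
tool_pos: [0.5828, 0.0056, 0.1826]
tool_rot: [0.0, 0.999, -0.039, -0.0]
contact_force: [-3.8, -1.8, -2.2]
gripper_width: 0.0
```

Call:
{"method": "play_rows", "body": {"deltas": [[[0.001, 0, 0], 0], [[0.002, 0, 0], 0], [[0.002, 0, 0], 0]]}}

```text
time: 13.45
tool_pos: [0.5849, 0.0058, 0.1831]
tool_rot: [-0.0, 0.999, -0.039, -0.0]
contact_force: [-3.3, 0.3, -2.9]
gripper_width: 0.002
```

```bash
python3 look.py 11
```

```text
time 13.45
tool_pos [0.5849 0.0058 0.1831]
tool_rot [-0.0001  0.9992 -0.0391 -0.0002]
contact_force [-3.3026  0.298  -2.929 ]
gripper_width 0.0019174867274268927
```

View pics/s11.png

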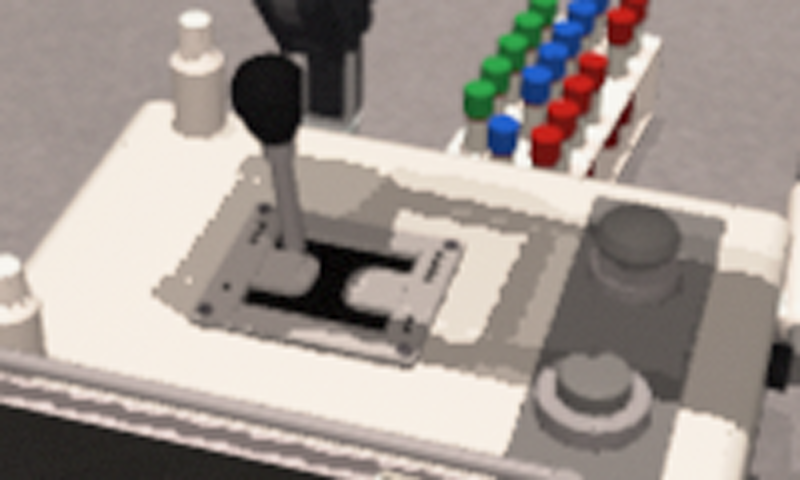

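Call:
{"method": "play_rows", "body": {"deltas": [[[0.001, 0, 0], 0], [[0.002, 0, 0], 0], [[0.002, 0, 0], 0]]}}

```text
time: 13.92
tool_pos: [0.5872, 0.0058, 0.1834]
tool_rot: [-0.0, 0.999, -0.039, 0.0]
contact_force: [-4.1, -1.2, -2.1]
gripper_width: 0.002
```

Call:
{"method": "play_rows", "body": {"deltas": [[[0.001, 0, 0], 0], [[0.002, 0, 0], 0], [[0.002, 0, 0], 0]]}}

```text
time: 14.3
tool_pos: [0.589, 0.0057, 0.1832]
tool_rot: [0.0, 0.999, -0.039, -0.0]
contact_force: [-4.7, 0.1, -2.9]
gripper_width: 0.002
```

Call:
{"method": "play_rows", "body": {"deltas": [[[0.001, 0, 0], 0], [[0.0015, 0, 0], 0], [[0.0015, 0, 0], 0]]}}

```text
time: 14.68
tool_pos: [0.5892, 0.0057, 0.1832]
tool_rot: [0.0, 0.999, -0.039, -0.002]
contact_force: [-9.9, -0.2, -0.9]
gripper_width: -0.001
```

```bash
python3 look.py 12
```

```text
time 14.675
tool_pos [0.5892 0.0057 0.1832]
tool_rot [ 0.0001  0.9992 -0.0391 -0.002 ]
contact_force [-9.8868 -0.2367 -0.8776]
gripper_width -0.0006377015595005133
```

View pics/s12.png

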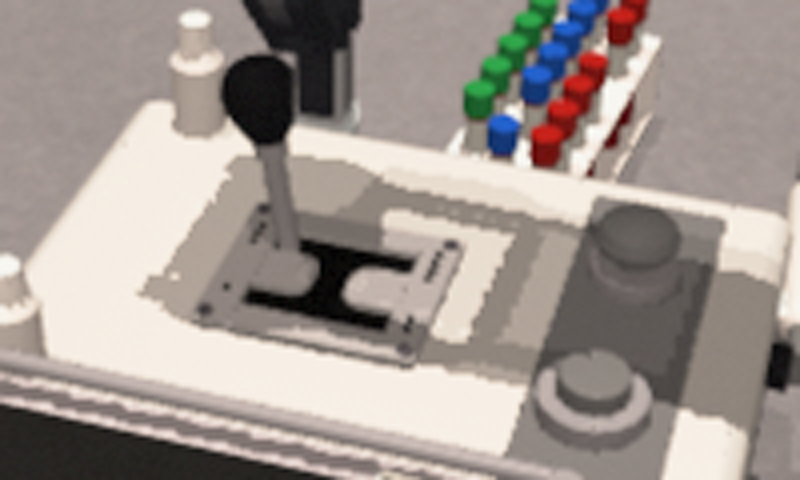

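Call:
{"method": "play_rows", "body": {"deltas": [[[-0.03, 0.002, 0], 0], [[-0.05, 0.005, 0.02], 0], [[-0.07, 0.03, 0.05], 0], [[-0.1, 0.06, 0.05], 0], [[-0.131, 0.089, 0.05], 0]]}}

```text
time: 15.4
tool_pos: [0.4611, 0.0958, 0.2363]
tool_rot: [-0.001, 0.999, -0.039, 0.004]
contact_force: [0.5, 0.4, 0.7]
gripper_width: 0.003
```

Call:
{"method": "play_rows", "body": {"deltas": [[[0, 0, 0], 0], [[0, 0, 0], 0]]}}

```text
time: 15.65
tool_pos: [0.4611, 0.0947, 0.2349]
tool_rot: [-0.0, 0.999, -0.039, 0.002]
contact_force: [0.1, 0.5, 0.6]
gripper_width: 0.005
```

```bash
python3 look.py 13
```

```text
time 15.65
tool_pos [0.4611 0.0947 0.2349]
tool_rot [-0.0002  0.9992 -0.039   0.0023]
contact_force [0.1447 0.5383 0.5531]
gripper_width 0.005153502780983812
```

View pics/s13.png

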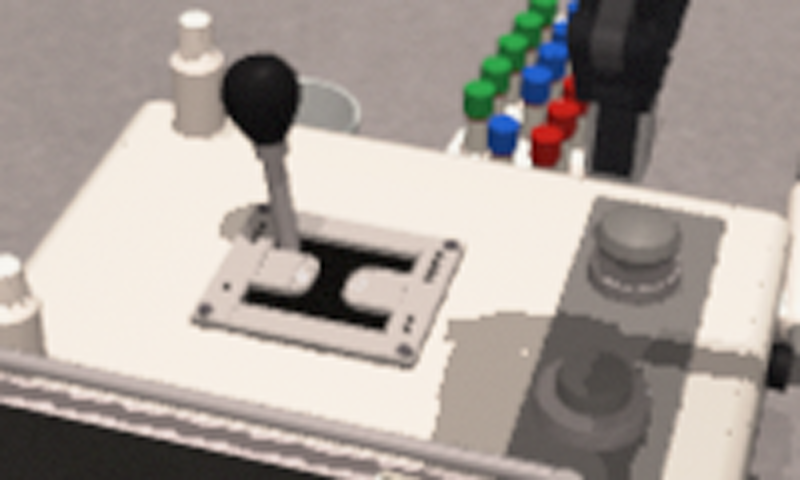

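View pics/t13.png

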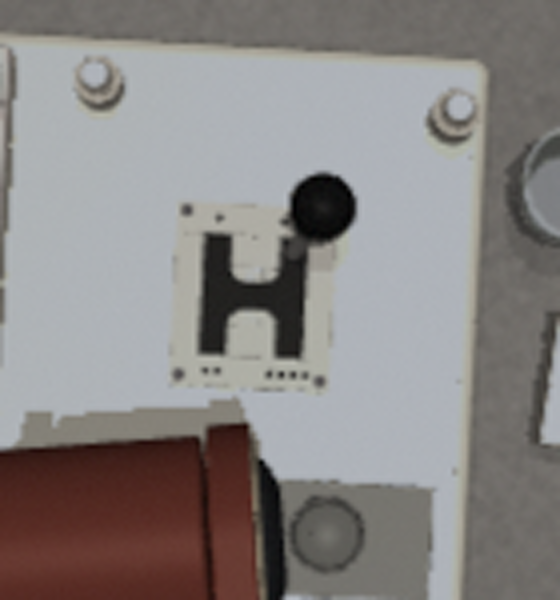

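Run:
```python
from h import *
k,r=tri(("top",323/4+229.6,207/4+149.6),("side",260/4+219.6,99/4+179.6))
c=np.array([.5768,.0403]);y=-.08;R=np.array([[np.cos(y),np.sin(y)],[-np.sin(y),np.cos(y)]])
d=R@(k[:2]-c);print(k,r,d,d/.185)
```

```text
[0.61601188 0.00367227 0.18569672] [np.float64(0.00011241570458768906), np.float64(0.00011241570458745134)] [ 0.04201356 -0.03337698] [ 0.22710032 -0.18041612]
```

Call:
{"method": "play_rows", "body": {"deltas": [[[-0.002, 0, -0.04], 0], [[-0.002, 0, -0.075], 0], [[-0.002, 0, -0.085], 0], [[-0.002, 0, -0.085], 0]]}}

```text
time: 16.25
tool_pos: [0.4579, 0.0944, 0.1482]
tool_rot: [-0.0, 0.999, -0.039, -0.0]
contact_force: [-0.1, -0.4, -0.9]
gripper_width: 0.001
```

```bash
python3 look.py 14
```

```text
time 16.25
tool_pos [0.4579 0.0944 0.1482]
tool_rot [-0.      0.9992 -0.0395 -0.0003]
contact_force [-0.107  -0.399  -0.8663]
gripper_width 0.0006103670568927416
```

View pics/s14.png

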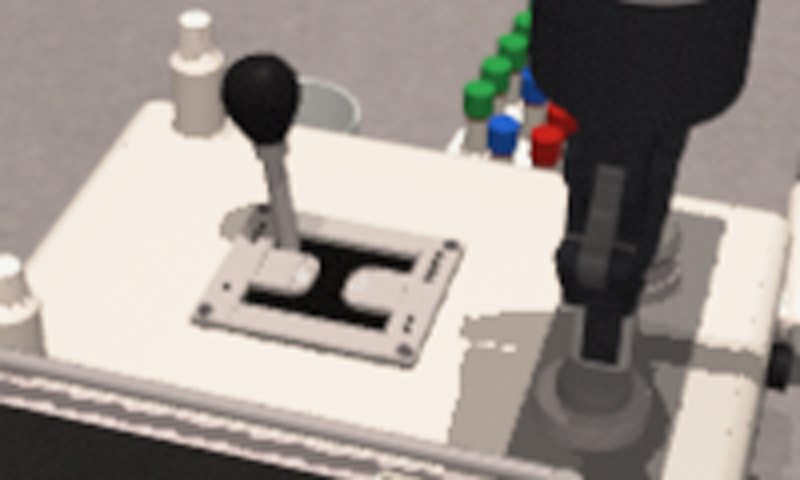

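The lever measures 0.227 / -0.180 rad, so it is home in third. The fingertips (s14 605,355) are centred over start. Now I press.

Call:
{"method": "play_rows", "body": {"deltas": [[[0, 0, -0.004], 0], [[0, 0, -0.007], 0], [[0, 0, -0.009], 0], [[0, 0, -0.01], 0], [[0, 0, -0.01], 0]]}}

```text
time: 16.98
tool_pos: [0.4581, 0.0947, 0.1389]
tool_rot: [-0.0, 0.999, -0.039, 0.001]
contact_force: [0.5, 0.1, 3.5]
gripper_width: 0.003
```

Call:
{"method": "play_rows", "body": {"deltas": [[[0, 0, -0.001], 0], [[0, 0, -0.002], 0], [[0, 0, -0.002], 0]]}}

```text
time: 17.35
tool_pos: [0.458, 0.0948, 0.1367]
tool_rot: [-0.0, 0.999, -0.039, 0.001]
contact_force: [2.2, -0.9, 4.9]
gripper_width: -0.001
```

Call:
{"method": "play_rows", "body": {"deltas": [[[0, 0, -0.001], 0], [[0, 0, -0.002], 0], [[0, 0, -0.002], 0]]}}

```text
time: 17.73
tool_pos: [0.4581, 0.0947, 0.1359]
tool_rot: [-0.0, 0.999, -0.039, 0.0]
contact_force: [-2.4, -0.6, 11.2]
gripper_width: -0.0
```

The button has bottomed out: 11 N at z 0.136. I'll let go and retreat.

Call:
{"method": "play_rows", "body": {"deltas": [[[0, 0, 0.03], 0], [[0, 0, 0.07], 0], [[0, 0, 0.12], 0], [[0, -0.05, 0.16], 0], [[0, -0.1, 0.16], 0]]}}

```text
time: 18.35
tool_pos: [0.4582, -0.0061, 0.2973]
tool_rot: [0.0, 0.999, -0.038, 0.002]
contact_force: [1.3, -0.1, -0.8]
gripper_width: -0.003
```

Call:
{"method": "play_rows", "body": {"deltas": [[[0, -0.06, 0], 0], [[0, -0.12, 0], 0], [[0, -0.18, 0], 0], [[0, -0.2, 0], 0], [[0, -0.2, 0], 0]]}}

```text
time: 18.98
tool_pos: [0.4569, -0.2055, 0.2928]
tool_rot: [-0.001, 0.999, -0.04, -0.001]
contact_force: [0.5, 0.0, -0.1]
gripper_width: -0.001
```

```bash
python3 look.py 15
python3 - <<'E'
from plant import grab_frame
import cv2
for c in("side","top"): cv2.imwrite(f"pics/{c}F.png",grab_frame(c)[0])
E
```

```text
time 18.975
tool_pos [ 0.4569 -0.2055  0.2928]
tool_rot [-0.0011  0.9992 -0.0401 -0.0014]
contact_force [ 0.5335  0.0443 -0.1397]
gripper_width -0.0014634576314730017
```

View pics/sideF.png

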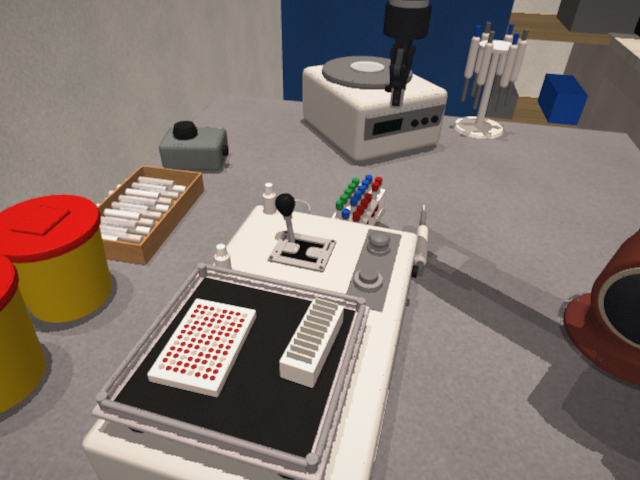

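View pics/topF.png

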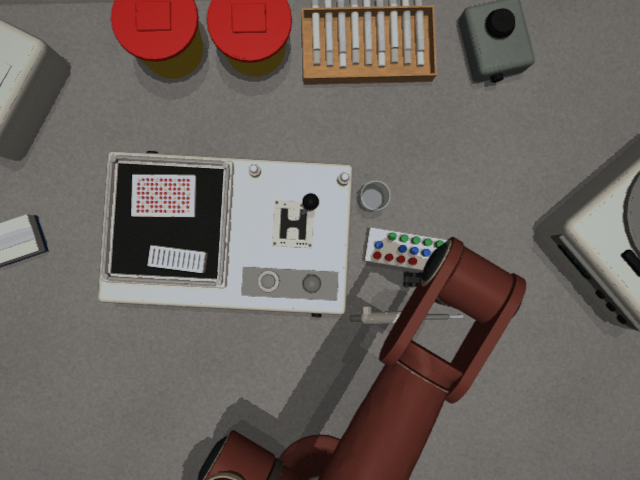

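View pics/s15.png

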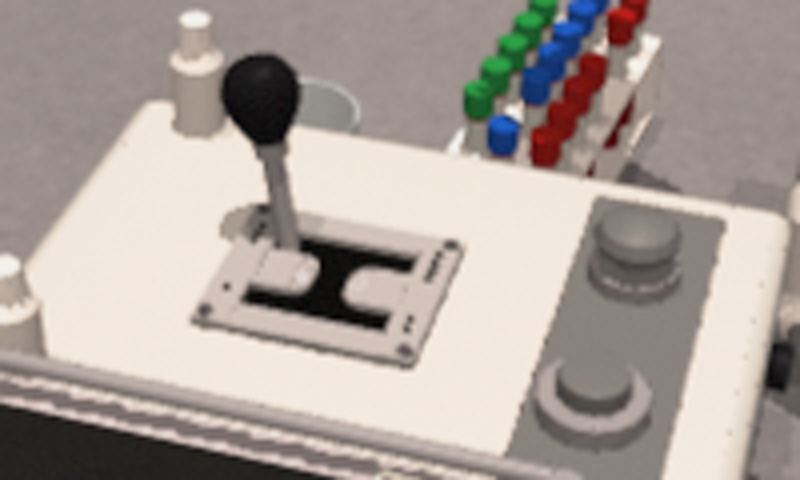

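The final pictures show the lever home in third (top 311,202), both buttons out, and the loose things in their original places. The arm is clear at z 0.29.

```bash
python3 -c "
from plant import ticket
print(ticket.job_done())"
```

```text
the job is handed in; nothing more can be done
None
```

The lever is home in third, start was pressed fully down and let go, and the job is handed in at about 19 s of the 72 s. I pushed the knob with closed fingertips: into line with the cross slot, across to the right leg, then forward to its stop.

- **Lever:** after the push, two views put it at fore 0.227 rad and side -0.180 rad, against limits of 0.185 and -0.135. It looks unchanged in the last pictures. The highest wrist force I read while pushing was about 10 N, where it met its stops.
- **Start button:** it stopped going down with the fingertips at z 0.136 m and 11 N, about 6 mm below its rest height.
- **End state:** the last pictures show start and stop both out and the loose things where they were. I judged this by eye and did not measure it. The arm hides part of the tube rack and pipette in the top view, but both look in place in the side view. The arm is clear of everything, with about zero wrist force.

No check failed or disagreed by more than a few millimetres.

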